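Stamp the toy mouse at the free station

ROBOT

A 7-joint arm with a two-finger parallel gripper is mounted at the origin on the work surface. World frame = base frame: x ahead of the robot, y to its left, z up, the work surface at z = 0. Lengths are in m, angles in rad, forces in N, time in s.
With the tool pointing down it reaches from about 0.425 to 0.925 m from the base axis. Payload 6.8 kg.
Tool frame: the origin (TCP) lies at the very end of the fingers, on their centre line; the grasp point (between the pads) lies bot.grip_depth behind it (bot.grip_depth is the distance from the TCP to the grasp point, in m); z points along the fingers, y is the line along which they close (so a half turn about z gives the same grasp; the last joint's range is limited). The gripper opens to 85 mm and grips with 20 to 120 N. Pads are 22 mm wide; open, the fingers measure 114 mm over their backs; the gripper's body (76 mm by 85 mm) begins 54 mm behind the grasp point. The pads swing forward as they close: fully open they stand 13 mm farther back than shut.
Start: joints at [-1.286, 0.477, 0.022, 1.555, -0.011, 1.109, -0.083], TCP at [0.258, 0.624, 0.231] pointing down, gripper open.
Joint ranges: [-2.96, 2.96], [-0.34, 2.1], [-1.41, 1.46], [0.24, 2.44], [-1.37, 4.51], [0.17, 1.92], [-2.96, 2.96]. Speed limits (rad/s): [2.39, 2.39, 3.14, 3.14, 3.14, 3.14, 3.14].

INTERFACE

Orientations are given as a unit quaternion [w, x, y, z].
In Python, from station import bot gives the robot as it stands.
- The arm moves only by the tool send_rows, never from a script. Its arguments are lists of equal length, an entry for each row: "slide": the shift along the tool's x, y, z in mm, a list of three; "roll": the turn about the tool's z in degrees; "claw": the opening, from 0 (shut) to 1 (fully open). A call has exactly 8 rows; each row is the pose to reach, as a shift and turn from the pose commanded when the call began, along the tool's axes at that moment; what a row does not reach only later rows make up. A row lasts 1/12 s, in which the tool goes at most 41.7 mm and 7.16 degrees, less where a joint would pass 70% of its speed; a pose out of reach is approached as far as the arm can. A call with a gripper value outside its range is refused whole. The fingers move at their own pace and stop on an object; "force" is the grip in N (left out, the last holds). Time passes only in rows, so rows that repeat a pose let the fingers close, or fill a call up. It gives the time, the measured TCP pose, the force, the opening and the grip force at its end, in the units of the state.
- bot.get_obs(): the state, without advancing time (a new reading comes with each control period).
- bot.read_camera(name): name is "scene" or "top" or "wrist"; returns the picture (384x512x3 uint8, red, green, blue); there is no depth.
- bot.camera_model(name): a dict with "camera_matrix" (3x3 intrinsics, pixels), "camera_from_world" (4x4, takes a point from world to camera coordinates). Camera axes: x right, y down, z forward; pixel columns grow to the right and rows downward; lengths in m; the calibration is good to about 2 mm. A picture is of the moment at which its call begins: read the wrist's pose just before it. camera_model takes no time and is no camera call; for the wrist camera it gives the pose at the moment of the call.
- bot.hand_in(): hands the job in; it is judged then, once.
The state is a dict: "t": time; "q": joint angles; "joint_vel": joint speeds; "joint_torque": joint torques, N m; "eef_pos": TCP position; "tool_rot": TCP orientation; "contact_force": force on the tool from outside, world axes, zero at the start; "torque": the same for the moment, N m; "gripper_width": opening from 0.0 (shut) to 1.0 (fully open); "grasp_force": force on a finger pad.
Only numpy, scipy, OpenCV 4.12 (cv2) and the standard library are available. Lean on these libraries where they do the work, as an engineer would, in place of code of your own. Each camera call takes 0.05 s, during which the arm holds its last target. There are 200 camera calls.

TASK

Put the bare wooden toy mouse from the brown tray into whichever nest of the green stamping jig is empty, lying flat on its belly with its nose pointing away from the pedals, and let go of it. Then press the pedal of that same station down to its stop for a moment to stamp the belly, and let it spring back up. Leave the yellow mouse in its nest, do not press its pedal, and leave the jars and the brush where they are.

Things in the scene. Friction and masses are not known exactly. Their poses are not given: they have to be found in the camera images.
- tray: Fixed dark-brown tray, 260 (x) x 280 (y) mm, floor 4 mm thick, rim 12 mm high. Origin: centre of its underside.
- mouse: Bare pale-wood toy mouse (loose, 85-170 g): 112 mm long (x), 44 wide (y), flat sides; rounded back 50 high, snout 24 high, ears 52 high; thin tail 25 mm more at the rear. Origin: centre of its flat underside; x to the nose, z up. Grip it across its width 10 mm behind the origin, fingertips 17 mm above its underside (clears tray rim and nest walls).
- mouse_nose (a point): Black nose tip of the bare mouse, 53 mm ahead (+x) of its origin, 14 mm up.
- painted_mouse: Finished yellow mouse with orange ears, same size as the bare one; it lies in one nest of the jig (left or right, varies). Origin and axes as for the bare mouse. To be left alone.
- jig: Fixed green box, plywood top, 150 (x) x 260 (y) x 45 mm high: two stations side by side, left (+y) and right (-y), each a nest on top and a spring pedal in front (-x). Origin: centre of its underside; x points from the pedals to the back, z up. The empty nest shows a round orange ink pad flush in its floor.
- nest_l (a point): Centre of the left (+y) nest's floor, 45 mm above the table, axes as the jig. A nest is a pocket 124 mm (x) by 58 mm (y) inside, plywood walls 10 mm high and 8 mm thick, open above. A mouse lies in it with its nose towards the jig's +x, away from the pedals.
- nest_r (a point): Centre of the right (-y of the jig) nest's floor; otherwise as nest_l. The two nests are 130 mm apart.
- pedal_l (a joint): Left pedal's angle, rad: 0 up (at rest), 0.35 down at its stop. Steel plate 95 x 66 mm reaching to -x of the jig, its hinge along the jig's y, 80 mm in front of the jig's origin, 40 mm above the table; slopes up 0.2 rad at rest, down 0.15 at the stop. At the pad it takes about 2.5 N to start, 10 N at the stop; springs back up when let go.
- pedal_r (a joint): Right pedal's angle, as pedal_l.
- pad_l (a point): Centre of the top of the left pedal's black rubber pad with yellow stripes (60 x 60 mm), where to press; 68 mm from the hinge. It stands 59 mm above the table at rest and drops about 24 mm to the stop.
- pad_r (a point): Centre of the top of the right pedal's rubber pad, as pad_l.
- paint_jar: Closed white jar with orange label, 58 mm diameter, 75 mm high, standing beyond the tray. Origin: centre of its underside. Leave alone.
- blue_jar: Closed white jar with blue cap, same size. Leave alone.
- brush: Paint brush, 170 mm long, lying on the table. Leave alone.

How it is judged:
By the outcome, as a careful person would: the job done as asked, in the order asked, and still so for the second after the job is handed in, with the robot touching nothing.
It also fails if it takes over 45 s, if anything falls off the work surface, if the arm or the gripper's body presses on something with over 40 N, if the wrist force passes 120 N, or if a joint passes its speed limit or range.

## Working session

There is one attempt and no reset: what is moved stays moved. The work goes in short steps, Python scripts to look and compute and a tool call to move; the robot and the scene stay as the last step left them, time stands still between calls to the robot, and variables do not carry over. Pictures are saved under pics/ and viewed, at most 10 in all, crops included, and the job is handed in when it is done.

Besides the shell and the picture viewer there is one more tool, called after ">>>" as a command line: name --pt "numbers of a row" for each row, then --argument value for the rest. send_rows: Moves the arm, as the interface text tells. Its arguments: {"type":"object","properties":{"slide":{"type":"array","items":{"type":"array","items":{"type":"number"}}},"roll":{"type":"array","items":{"type":"number"}},"claw":{"type":"array","items":{"type":"number"}},"force":{"type":"number"}},"required":["slide","roll","claw"]}

```bash
mkdir -p pics
python3 - <<'E'
from station import bot
import cv2
o=bot.get_obs();print(o['t'],o['eef_pos'],o['tool_rot'],o['gripper_width'],bot.grip_depth)
for n in("top","scene"):
    cv2.imwrite(f"pics/{n}0.png",cv2.resize(bot.read_camera(n)[...,::-1],(800,600),interpolation=cv2.INTER_CUBIC))
    print(bot.camera_model(n))
E
```

```text
0.0 [0.25813713 0.62301488 0.23030067] [-1.16831168e-04  1.95098703e-01  9.80783152e-01 -9.44611404e-04] 0.9963709526354102 0.0187
{'camera_matrix': array([[496.07565433,   0.        , 245.96893665],
       [  0.        , 496.07565433, 192.39871857],
       [  0.        ,   0.        ,   1.        ]]), 'camera_from_world': array([[ 1.83643984e-03, -9.99997741e-01, -1.07051048e-03,
        -3.67239819e-02],
       [-9.96423236e-01, -1.73943322e-03, -8.44849619e-02,
         5.84464836e-01],
       [ 8.44829089e-02,  1.22183306e-03, -9.96424179e-01,
         1.66602682e+00],
       [ 0.00000000e+00,  0.00000000e+00,  0.00000000e+00,
         1.00000000e+00]])}
{'camera_matrix': array([[380.23810212,   0.        , 257.22850437],
       [  0.        , 380.23810212, 193.54733043],
       [  0.        ,   0.        ,   1.        ]]), 'camera_from_world': array([[-0.35935644,  0.93318473, -0.00540482,  0.2422882 ],
       [ 0.58162159,  0.21943764, -0.78330291, -0.27521122],
       [-0.72978029, -0.28462851, -0.62161672,  1.48830063],
       [ 0.        ,  0.        ,  0.        ,  1.        ]])}
```

View pics/top0.png

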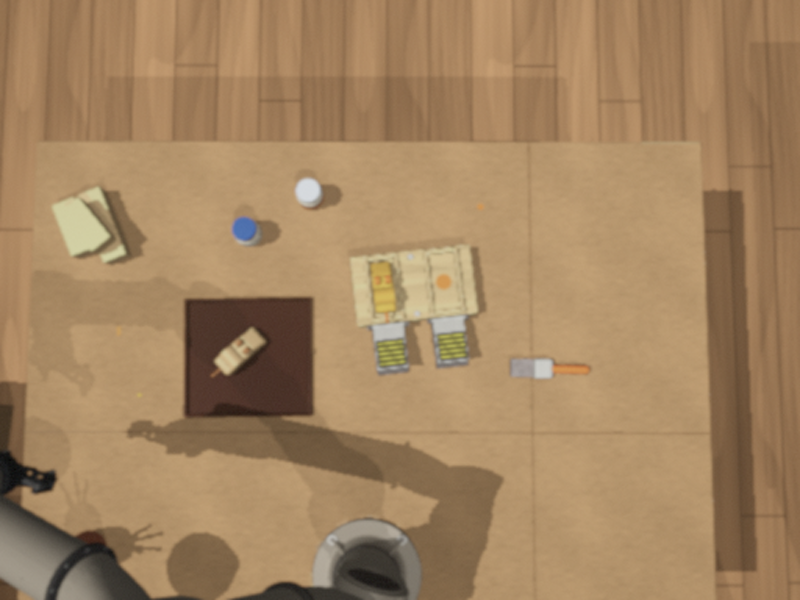

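View pics/scene0.png

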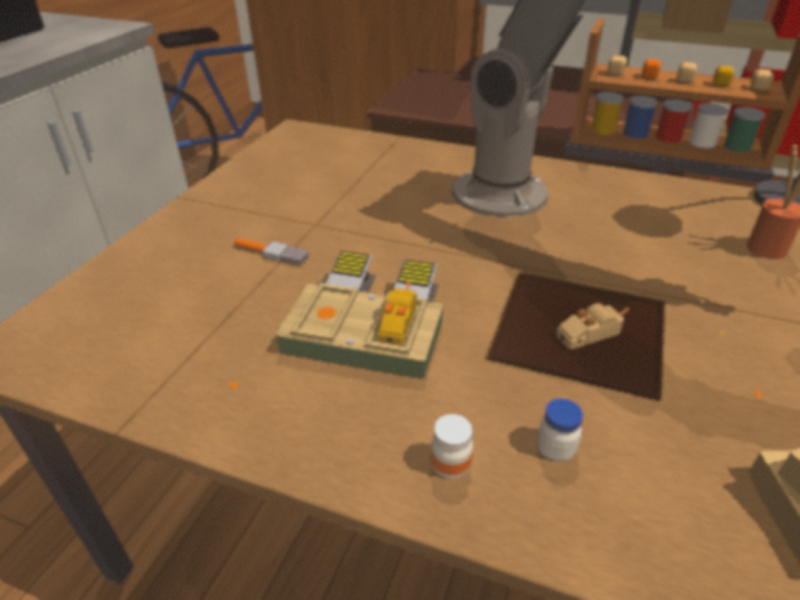

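The empty nest is the right one: its orange pad is at about (444,282) in the top view. The bare mouse lies in the tray at about (240,352), nose to the upper right at (264,335) and tail at (212,374). I'll enlarge that area.

```bash
cat > h.py <<'E'
import numpy as np, cv2
from station import bot
def ray(cm,uv,z):
    K=cm['camera_matrix'];T=cm['camera_from_world'];R=T[:3,:3];c=-R.T@T[:3,3]
    d=R.T@np.linalg.solve(K,[uv[0],uv[1],1.]);return c+d*(z-c[2])/d[2]
def crop(im,x,y,w,h,s,name):  # view pixel p -> image pixel x+(p+.5)/s-.5
    cv2.imwrite(name,cv2.resize(im[y:y+h,x:x+w,::-1],None,fx=s,fy=s,interpolation=cv2.INTER_CUBIC))
E
python3 - <<'E'
from h import *
crop(bot.read_camera("top"),115,150,200,120,4,"pics/top1.png")
E
```

```text
(no output)
```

View pics/top1.png

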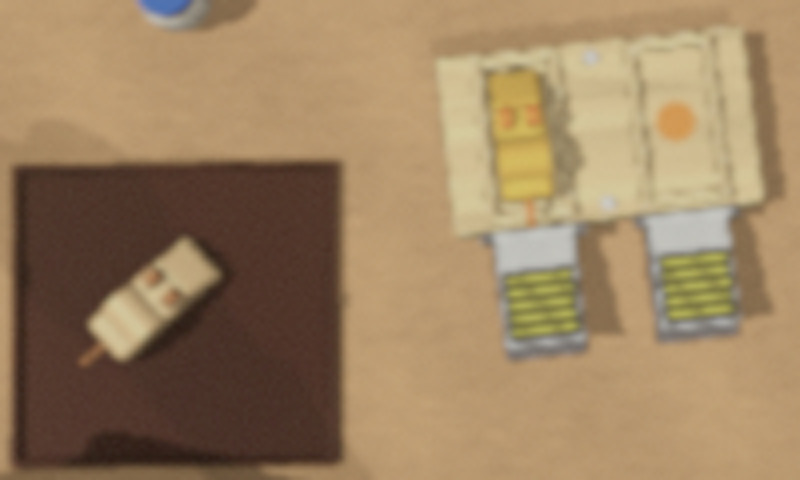

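In this crop the jig's top corners are (437,60), (742,28), (765,205), (457,235), and the ink pad is at (676,121). The right pedal pad is centred at about (697,286). The mouse's snout corners are (187,238) and (222,274), its rear corners (88,325) and (123,360).

Run:
```python
from h import *
cm=bot.camera_model("top")
P=lambda u,v,z:ray(cm,(115+(u+.5)/4-.5,150+(v+.5)/4-.5),z)
c=[P(*p,.045) for p in((437,60),(742,28),(765,205),(457,235))]
print(np.round(c,4)); print("sides",[round(np.linalg.norm(c[i]-c[i-1]),4) for i in range(4)])
J=np.mean(c,0);ax=(c[0]+c[1]-c[2]-c[3]);ay=(c[0]+c[3]-c[1]-c[2])
print("jig",J,"yaw",np.degrees([np.arctan2(ax[1],ax[0]),np.arctan2(-ay[0],ay[1])]))
print("ink",P(676,121,.045),"pad",P(697,286,.059))
m=[P(187,238,.024),P(222,274,.024),P(88,325,.02),P(123,360,.02)]
print(np.round(m,4));n=(m[0]+m[1])/2;r=(m[2]+m[3])/2
print("w",np.linalg.norm(m[0]-m[1]),np.linalg.norm(m[2]-m[3]),"L",np.linalg.norm(n-r),"ctr",(n+r)/2,"yaw",np.degrees(np.arctan2(*(n-r)[[1,0]])))
print(bot.get_obs()['eef_pos'])
```

```text
[[ 0.677   0.0392  0.045 ]
 [ 0.7047 -0.2189  0.045 ]
 [ 0.5546 -0.2372  0.045 ]
 [ 0.5289  0.0216  0.045 ]]
sides [np.float64(0.1492), np.float64(0.2596), np.float64(0.1513), np.float64(0.26)]
jig [ 0.6162909 -0.0988142  0.045    ] yaw [6.85101662 5.90448284]
ink [ 0.6254398  -0.16268071  0.045     ] pad [ 0.48609342 -0.17843945  0.059     ]
[[0.527  0.2519 0.024 ]
 [0.4965 0.2217 0.024 ]
 [0.4531 0.3354 0.02  ]
 [0.4236 0.3052 0.02  ]]
w 0.042948316271228096 0.04229808214990095 L 0.11124224923888056 ctr [0.47505764 0.27854221 0.022     ] yaw -48.70273690296058
[0.25820896 0.62320505 0.2305812 ]
```

>>> send_rows --pt "-33 -23 0" --pt "-66 -46 0" --pt "-99 -70 0" --pt "-132 -94 0" --pt "-165 -117 0" --pt "-198 -141 0" --pt "-231 -164 0" --pt "-262 -187 0" --roll '[4, 8, 12, 16, 20, 24, 26, 26]' --claw '[1, 1, 1, 1, 1, 1, 1, 1]' --force 40

```text
t: 0.82
eef_pos: [0.4297, 0.3484, 0.2313]
tool_rot: [0.0, 0.412, 0.911, -0.0]
contact_force: [1.9, -0.1, 0.7]
gripper_width: 1.004
grasp_force: 0.0
```

>>> send_rows --pt "-36 -6 0" --pt "-72 -12 0" --pt "-72 -12 20" --pt "-72 -12 40" --pt "-72 -12 40" --pt "-72 -12 40" --pt "-72 -12 40" --pt "-72 -12 40" --roll '[0, 0, 0, 0, 0, 0, 0, 0]' --claw '[1, 1, 1, 1, 1, 1, 1, 1]'

```text
t: 1.48
eef_pos: [0.4679, 0.2896, 0.1924]
tool_rot: [0.0, 0.41, 0.912, 0.001]
contact_force: [0.3, -0.2, -0.2]
gripper_width: 1.003
grasp_force: 0.0
```

```bash
cat >> h.py <<'E'
def to(p,yaw=None):  # tool-axis shift (mm) to world point p; roll (deg) that sets the mouse/tool -x axis to yaw
    from scipy.spatial.transform import Rotation as Ro
    o=bot.get_obs();R=Ro.from_quat(o['tool_rot'],scalar_first=True).as_matrix()
    f=-R[:,0];a=np.degrees(np.arctan2(f[1],f[0]))
    print("tcp",np.round(o['eef_pos'],4),"shift",np.round(1e3*R.T@(np.array(p)-o['eef_pos']),1),"-x yaw",round(a,2),"roll",None if yaw is None else round(a-yaw,2))
E
python3 - <<'E'
from h import *
np.save("cm.npy",bot.camera_model("wrist"),allow_pickle=True)
cv2.imwrite("pics/w1.png",cv2.resize(bot.read_camera("wrist")[...,::-1],(800,600),interpolation=cv2.INTER_CUBIC))
to((.4685,.286,.021),-48.7)
E
```

```text
tcp [0.4679 0.2896 0.1924] shift [ -3.1  -2.3 171.4] -x yaw -48.45 roll 0.25
```

View pics/w1.png

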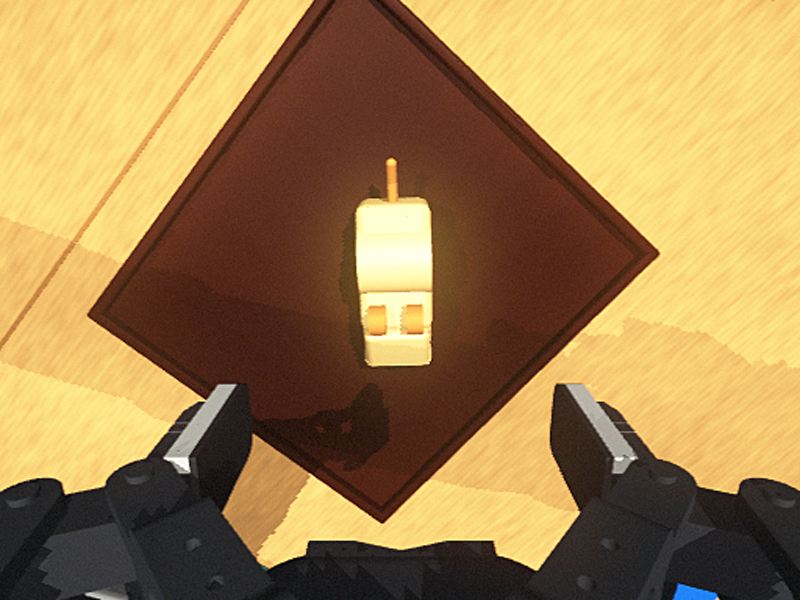

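The wrist view shows the mouse upright and nearly aligned with the gripper. Its snout edge spans (366..431,365), the hump (357..433,260), the rear edge (357..431,200), and the tail tip is at (391,160).

Run:
```python
from h import *
cm=np.load("cm.npy",allow_pickle=True).item()
P=lambda u,v,z:ray(cm,((u+.5)*.64-.5,(v+.5)*.64-.5),z)
for n,a,b,z in(("snout",(366,365),(431,365),.022),("hump",(357,260),(433,260),.05),("rear",(357,202),(431,202),.03)):
    a,b=P(*a,z),P(*b,z);print(n,(a+b)/2,np.linalg.norm(a-b))
a,b=P(399,365,.022),P(394,202,.03);d=a-b;print("L",np.linalg.norm(d[:2]),"yaw",np.degrees(np.arctan2(d[1],d[0])),"mid",(a+b)/2)
print("tail",P(391,160,.015))
```

```text
snout [0.51354863 0.23708757 0.022     ] 0.043429308071274604
hump [0.46025178 0.29449608 0.05      ] 0.04341933596117056
rear [0.43953188 0.31688619 0.03      ] 0.0437598098158961
L 0.10884919365369182 yaw -46.97686953620593 mid [0.47666357 0.2770959  0.026     ]
tail [0.42255605 0.333204   0.015     ]
```

>>> send_rows --pt "-5 -2 20" --pt "-5 -2 50" --pt "-5 -2 85" --pt "-5 -2 120" --pt "-5 -2 145" --pt "-5 -2 160" --pt "-5 -2 165" --pt "-5 -2 165" --roll '[-1, -1, -1, -1, -1, -1, -1, -1]' --claw '[1, 1, 1, 1, 1, 1, 1, 1]'

```text
t: 2.2
eef_pos: [0.469, 0.2837, 0.0257]
tool_rot: [-0.0, 0.403, 0.915, -0.001]
contact_force: [0.1, 0.6, 0.1]
gripper_width: 1.0
grasp_force: 0.0
```

Run:
```python
from h import *
to((.4697,.2843,.021),-47.3)
```

```text
tcp [0.469  0.2837 0.0257] shift [-0.   0.9  4.7] -x yaw -47.48 roll -0.18
```

>>> send_rows --pt "0 1 5" --pt "0 1 5" --pt "0 1 5" --pt "0 1 5" --pt "0 1 5" --pt "0 1 5" --pt "0 1 5" --pt "0 1 5" --roll '[0, 0, 0, 0, 0, 0, 0, 0]' --claw '[1, 0.7, 0.4, 0.3, 0.3, 0.3, 0.3, 0.3]' --force 40

```text
t: 2.87
eef_pos: [0.4706, 0.2847, 0.0223]
tool_rot: [0.0, 0.403, 0.915, 0.001]
contact_force: [-0.9, -0.1, 6.5]
gripper_width: 0.505
grasp_force: 41.8
```

>>> send_rows --pt "0 0 -5" --pt "0 0 -20" --pt "0 0 -45" --pt "0 0 -75" --pt "0 0 -105" --pt "0 0 -125" --pt "0 0 -130" --pt "0 0 -130" --roll '[0, 0, 0, 0, 0, 0, 0, 0]' --claw '[0.3, 0.3, 0.3, 0.3, 0.3, 0.3, 0.3, 0.3]'

```text
t: 3.53
eef_pos: [0.4708, 0.2848, 0.1529]
tool_rot: [0.001, 0.403, 0.915, 0.002]
contact_force: [0.2, -0.5, -2.2]
gripper_width: 0.508
grasp_force: 41.1
```

Run:
```python
from h import *
# grip point 10 mm behind nest centre
y=np.radians(6.2); n=np.array([.624,-.1632]); g=n-.010*np.array([np.cos(y),np.sin(y)])
print(g, bot.get_obs()['grasp_force'],bot.get_obs()['contact_force']); to((*g,.15),6.2)
```

```text
[ 0.61405849 -0.16427999] 41.09634518623352 [ 0.20013054 -0.48755093 -2.16837929]
tcp [0.4708 0.2848 0.1529] shift [-427.9 -197.8    2.2] -x yaw -47.51 roll -53.71
```

>>> send_rows --pt "-13 -6 0" --pt "-40 -18 0" --pt "-70 -32 0" --pt "-100 -46 0" --pt "-130 -60 0" --pt "-160 -74 0" --pt "-190 -88 0" --pt "-220 -102 0" --roll '[-2, -6, -10, -14, -18, -22, -26, -30]' --claw '[0.3, 0.3, 0.3, 0.3, 0.3, 0.3, 0.3, 0.3]'

```text
t: 4.2
eef_pos: [0.5424, 0.0514, 0.1493]
tool_rot: [-0.002, 0.15, 0.989, -0.001]
contact_force: [0.8, -0.4, -1.1]
gripper_width: 0.504
grasp_force: 41.1
```

Run:
```python
from h import *
to((.6141,-.1643,.15),6.2)
```

```text
tcp [0.5424 0.0514 0.1493] shift [-132.6 -184.7   -0.8] -x yaw -17.29 roll -23.49
```

>>> send_rows --pt "-22 -31 0" --pt "-44 -62 0" --pt "-68 -95 0" --pt "-92 -128 0" --pt "-113 -158 0" --pt "-126 -176 0" --pt "-133 -185 0" --pt "-133 -185 0" --roll '[-4, -8, -12, -16, -20, -23, -23.5, -23.5]' --claw '[0.3, 0.3, 0.3, 0.3, 0.3, 0.3, 0.3, 0.3]'

```text
t: 4.87
eef_pos: [0.6138, -0.1664, 0.1494]
tool_rot: [-0.001, -0.05, 0.999, -0.0]
contact_force: [0.2, 0.4, -1.3]
gripper_width: 0.506
grasp_force: 41.0
```

Run:
```python
from h import *
np.save("cm.npy",bot.camera_model("wrist"),allow_pickle=True)
cv2.imwrite("pics/w2.png",cv2.resize(bot.read_camera("wrist")[...,::-1],(800,600),interpolation=cv2.INTER_CUBIC))
to((.6141,-.1643,.063),6.2)
```

```text
tcp [ 0.6137 -0.1635  0.1496] shift [-0.5 -1.  86.5] -x yaw 5.82 roll -0.38
```

View pics/w2.png

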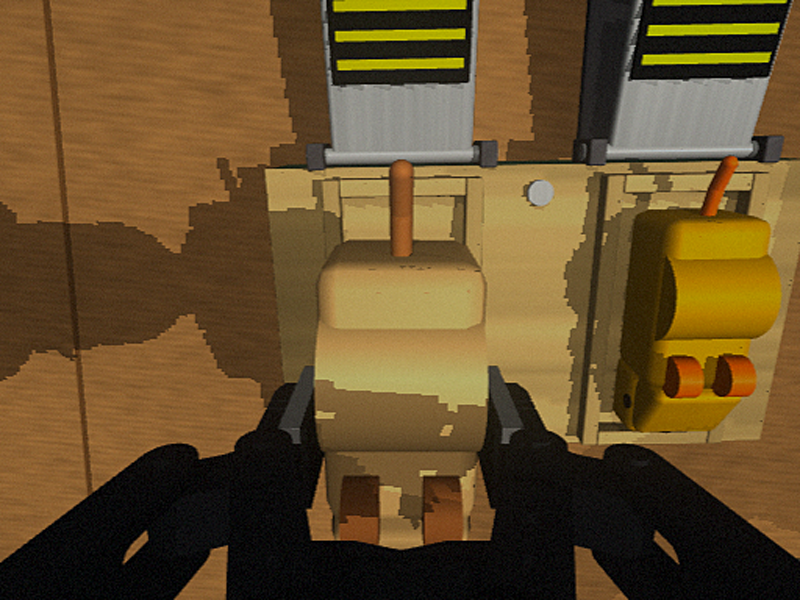

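The mouse hangs level above the right nest, nose away from the pedals. The nest's rear wall spans (323..482,178) outside and (342..465,193) inside, the hinge line runs (325,157) to (480,152), and the tail is at (400,162..255).

Run:
```python
from h import *
cm=np.load("cm.npy",allow_pickle=True).item()
P=lambda u,v,z:ray(cm,((u+.5)*.64-.5,(v+.5)*.64-.5),z)
a,b=P(323,179,.055),P(482,178,.055);print("outer rear",a,b,np.linalg.norm(a-b),np.degrees(np.arctan2(*(-(b-a)[[0,1]]*[1,-1]))))
a2,b2=P(342,194,.055),P(465,193,.055);print("inner",a2,b2,np.linalg.norm(a2-b2))
c,d=P(265,170,.045),P(762,438,.045);print("corners",c,d,(c+d)/2,np.linalg.norm(c-d),np.hypot(.15,.26))
y=np.degrees(np.arctan2((d-c)[1],(d-c)[0]));print("yaw",y-np.degrees(np.arctan2(.26,.15)))
for Y in(5.5,6.2,6.8):
    r=np.radians(Y);u=np.array([np.cos(r),np.sin(r)]);v=np.array([-u[1],u[0]])
    print(Y,"from rear wall",((a+b)/2)[:2]+.070*u,"from jig",((c+d)/2)[:2]-.065*v)
print("mouse tail base/hump",P(401,241,.15-.017+.03),P(401,390,.15-.017+.05))
print("mouse w",P(316,390,.183),P(487,390,.183))
```

```text
outer rear [ 0.56035044 -0.20645172  0.055     ] [ 0.55277891 -0.13467532  0.055     ] 0.0721746423315128 6.021734383459817
inner [ 0.56620207 -0.19742235  0.055     ] [ 0.56019037 -0.14144615  0.055     ] 0.056298093548431315
corners [ 0.55975036 -0.23527607  0.045     ] [0.67683726 0.04078975 0.045     ] [ 0.61829381 -0.09724316  0.045     ] 0.2998694353621751 0.30016662039607267
yaw 6.998540087669667
5.5 from rear wall [ 0.62624241 -0.16385432] from jig [ 0.62452379 -0.16194391]
6.2 from rear wall [ 0.62615524 -0.16300357] from jig [ 0.62531377 -0.16186297]
6.8 from rear wall [ 0.62607226 -0.16227524] from jig [ 0.62599007 -0.16178591]
mouse tail base/hump [ 0.56481491 -0.17042018  0.163     ] [ 0.59663053 -0.16725637  0.183     ]
mouse w [ 0.5986294  -0.18731733  0.183     ] [ 0.59460874 -0.14696545  0.183     ]
```

>>> send_rows --pt "-2 0 5" --pt "-2 0 15" --pt "-2 0 25" --pt "-2 0 35" --pt "-2 0 45" --pt "-2 0 55" --pt "-2 0 60" --pt "-2 0 60" --roll '[-0.6, -0.6, -0.6, -0.6, -0.6, -0.6, -0.6, -0.6]' --claw '[0.3, 0.3, 0.3, 0.3, 0.3, 0.3, 0.3, 0.3]'

```text
t: 5.58
eef_pos: [0.6156, -0.1627, 0.0894]
tool_rot: [-0.001, -0.058, 0.998, 0.0]
contact_force: [-0.5, 0.2, -0.9]
gripper_width: 0.509
grasp_force: 41.0
```

Run:
```python
from h import *
bot.read_camera("top")
np.save("cm.npy",bot.camera_model("wrist"),allow_pickle=True)
to((.6156,-.1638,.0635),6.5)
cv2.imwrite("pics/w3.png",cv2.resize(bot.read_camera("wrist")[...,::-1],(800,600),interpolation=cv2.INTER_CUBIC))
```

```text
tcp [ 0.6161 -0.163   0.0904] shift [ 0.6 -0.7 26.9] -x yaw 6.58 roll 0.08
```

View pics/w3.png

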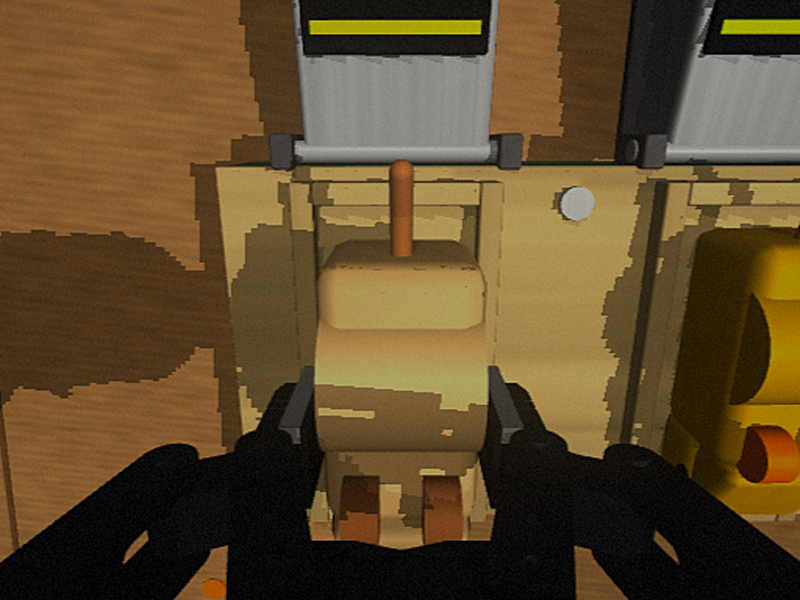

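The mouse is centred at column 401 and the nest at 397, about 1 mm off, so I'll lower it with a small correction.

>>> send_rows --pt "0 -1 4" --pt "0 -1 9" --pt "0 -1 14" --pt "0 -1 19" --pt "0 -1 23" --pt "0 -1 25" --pt "0 -1 26" --pt "0 -1 26" --roll '[0, 0, 0, 0, 0, 0, 0, 0]' --claw '[0.3, 0.3, 0.3, 0.3, 0.3, 0.3, 0.3, 0.3]'

```text
t: 6.35
eef_pos: [0.6167, -0.164, 0.065]
tool_rot: [-0.0, -0.058, 0.998, 0.0]
contact_force: [0.3, -0.4, -1.3]
gripper_width: 0.51
grasp_force: 41.0
```

>>> send_rows --pt "0 0 1" --pt "0 0 2" --pt "0 0 2" --pt "0 0 2" --pt "0 0 2" --pt "0 0 2" --pt "0 0 2" --pt "0 0 2" --roll '[0, 0, 0, 0, 0, 0, 0, 0]' --claw '[0.3, 0.3, 0.3, 0.3, 0.3, 0.3, 0.3, 0.3]'

```text
t: 7.02
eef_pos: [0.6168, -0.164, 0.0634]
tool_rot: [0.0, -0.058, 0.998, 0.0]
contact_force: [-0.0, -0.7, -0.8]
gripper_width: 0.505
grasp_force: 41.0
```

>>> send_rows --pt "0 0 0.5" --pt "0 0 1" --pt "0 0 1" --pt "0 0 1" --pt "0 0 1" --pt "0 0 1" --pt "0 0 1" --pt "0 0 1" --roll '[0, 0, 0, 0, 0, 0, 0, 0]' --claw '[0.3, 0.3, 0.3, 0.3, 0.3, 0.3, 0.3, 0.3]'

```text
t: 7.68
eef_pos: [0.6168, -0.1641, 0.0633]
tool_rot: [0.0, -0.057, 0.998, 0.0]
contact_force: [-2.9, 1.0, 8.5]
gripper_width: 0.508
grasp_force: 42.1
```

Contact with the nest floor at the expected height (8.5 N). Now I'll release and rise.

>>> send_rows --pt "0 0 0" --pt "0 0 0" --pt "0 0 0" --pt "0 0 0" --pt "0 0 0" --pt "0 0 -5" --pt "0 0 -20" --pt "0 0 -45" --roll '[0, 0, 0, 0, 0, 0, 0, 0]' --claw '[0.6, 0.7, 0.8, 0.8, 0.8, 0.8, 0.8, 0.8]'

```text
t: 8.35
eef_pos: [0.6149, -0.1635, 0.1056]
tool_rot: [-0.002, -0.058, 0.998, 0.001]
contact_force: [0.4, -0.0, -0.4]
gripper_width: 0.799
grasp_force: 0.0
```

>>> send_rows --pt "0 0 -20" --pt "0 0 -40" --pt "0 0 -50" --pt "20 0 -50" --pt "50 0 -50" --pt "80 0 -50" --pt "105 0 -50" --pt "105 0 -50" --roll '[0, 0, 0, 0, 0, 0, 0, 0]' --claw '[0.8, 0.8, 0.5, 0.2, 0, 0, 0, 0]'

```text
t: 9.02
eef_pos: [0.5068, -0.1775, 0.1566]
tool_rot: [-0.002, -0.056, 0.998, 0.0]
contact_force: [-0.1, -0.1, -0.3]
gripper_width: 0.003
grasp_force: 0.0
```

Run:
```python
from h import *
np.save("cm.npy",bot.camera_model("wrist"),allow_pickle=True)
w=bot.read_camera("wrist");cv2.imwrite("pics/w4.png",cv2.resize(w[...,::-1],(800,600),interpolation=cv2.INTER_CUBIC))
s=bot.read_camera("scene");crop(s,160,140,150,110,5,"pics/s4.png")
y=np.radians(6.5);n=np.array([.6255,-.1625]);p=n-.147*np.array([np.cos(y),np.sin(y)]);print(p)
to((*p,.07),6.5);print(bot.get_obs()['gripper_width'])
```

```text
[ 0.47944494 -0.17914087]
tcp [ 0.512  -0.1763  0.1575] shift [32.7  0.9 87.5] -x yaw 6.54 roll 0.04
-0.0016851052347948135
```

View pics/s4.png

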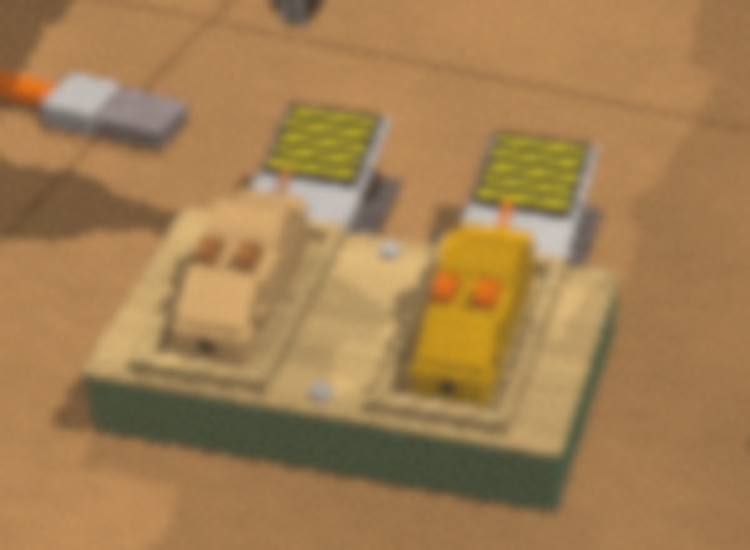

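View pics/w4.png

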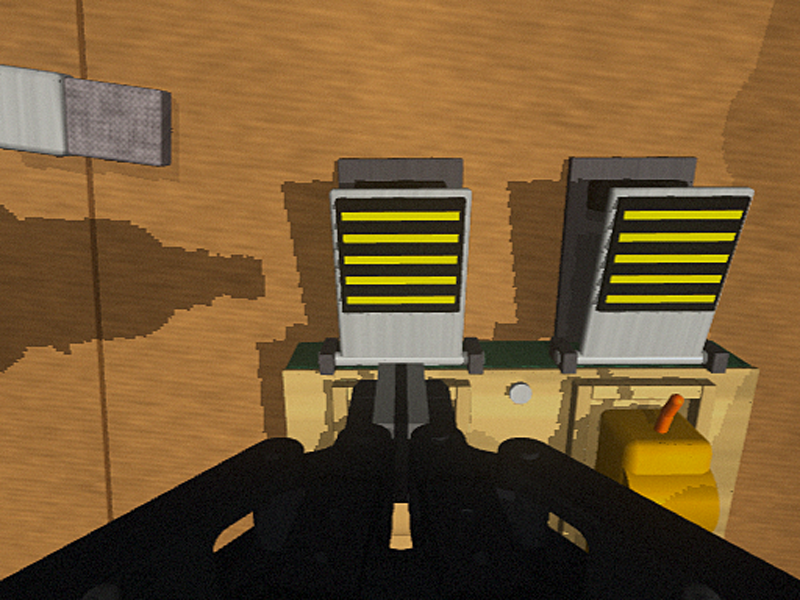

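The bare mouse lies flat in the right nest with its nose away from the pedals; in the wrist view the right pedal's pad is centred at about (402,255). Next I move the closed gripper over that pad.

>>> send_rows --pt "15 0 0" --pt "31 0 10" --pt "31 0 35" --pt "31 0 60" --pt "31 0 75" --pt "31 0 82" --pt "31 0 85" --pt "31 0 85" --roll '[0, 0, 0, 0, 0, 0, 0, 0]' --claw '[0, 0, 0, 0, 0, 0, 0, 0]'

```text
t: 9.78
eef_pos: [0.4824, -0.1795, 0.072]
tool_rot: [-0.0, -0.058, 0.998, 0.0]
contact_force: [0.3, -0.5, -0.4]
gripper_width: -0.004
grasp_force: 0.0
```

Run:
```python
from h import *
cm=np.load("cm.npy",allow_pickle=True).item()
print(ray(cm,(402*.64,255*.64),.059))
to((.481,-.179,.035),6.5)
```

```text
[ 0.48548833 -0.1781728   0.059     ]
tcp [ 0.4824 -0.1795  0.072 ] shift [ 1.3  0.6 37. ] -x yaw 6.63 roll 0.13
```

>>> send_rows --pt "-2 0 5" --pt "-2 0 10" --pt "-2 0 15" --pt "-2 0 20" --pt "-2 0 25" --pt "-2 0 29" --pt "-2 0 33" --pt "-2 0 33" --roll '[0, 0, 0, 0, 0, 0, 0, 0]' --claw '[0, 0, 0, 0, 0, 0, 0, 0]'

```text
t: 10.45
eef_pos: [0.4823, -0.1799, 0.039]
tool_rot: [-0.001, -0.057, 0.998, 0.0]
contact_force: [-5.8, -0.2, 11.0]
gripper_width: 0.001
grasp_force: 5.8
```

>>> send_rows --pt "0 0 2" --pt "0 0 4" --pt "0 0 5" --pt "0 0 6" --pt "0 0 6" --pt "0 0 6" --pt "0 0 6" --pt "0 0 6" --roll '[0, 0, 0, 0, 0, 0, 0, 0]' --claw '[0, 0, 0, 0, 0, 0, 0, 0]'

```text
t: 11.12
eef_pos: [0.4825, -0.18, 0.0361]
tool_rot: [-0.001, -0.057, 0.998, 0.0]
contact_force: [-14.9, 4.0, 42.9]
gripper_width: 0.001
grasp_force: 22.3
```

The pedal is at its stop: the force rose steeply to 43 N at 36 mm. Now I'll lift off.

>>> send_rows --pt "0 0 -5" --pt "0 0 -12" --pt "0 0 -20" --pt "0 0 -28" --pt "0 0 -45" --pt "0 0 -75" --pt "0 0 -105" --pt "0 0 -130" --roll '[0, 0, 0, 0, 0, 0, 0, 0]' --claw '[0, 0, 0, 0, 0, 0, 0, 0]'

```text
t: 11.78
eef_pos: [0.4838, -0.1795, 0.1649]
tool_rot: [0.0, -0.057, 0.998, -0.0]
contact_force: [2.0, 0.1, 0.7]
gripper_width: 0.001
grasp_force: 0.0
```

>>> send_rows --pt "0 0 -10" --pt "0 0 -20" --pt "0 0 -30" --pt "0 0 -30" --pt "0 0 -30" --pt "0 0 -30" --pt "0 0 -30" --pt "0 0 -30" --roll '[0, 0, 0, 0, 0, 0, 0, 0]' --claw '[0, 0, 0, 0, 0, 0, 0, 0]'

```text
t: 12.45
eef_pos: [0.4832, -0.1793, 0.1924]
tool_rot: [-0.001, -0.058, 0.998, 0.0]
contact_force: [-0.5, 0.2, 0.6]
gripper_width: 0.002
grasp_force: 0.0
```

Run:
```python
from h import *
crop(bot.read_camera("scene"),150,120,160,120,5,"pics/s5.png")
```

```text
(no output)
```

View pics/s5.png

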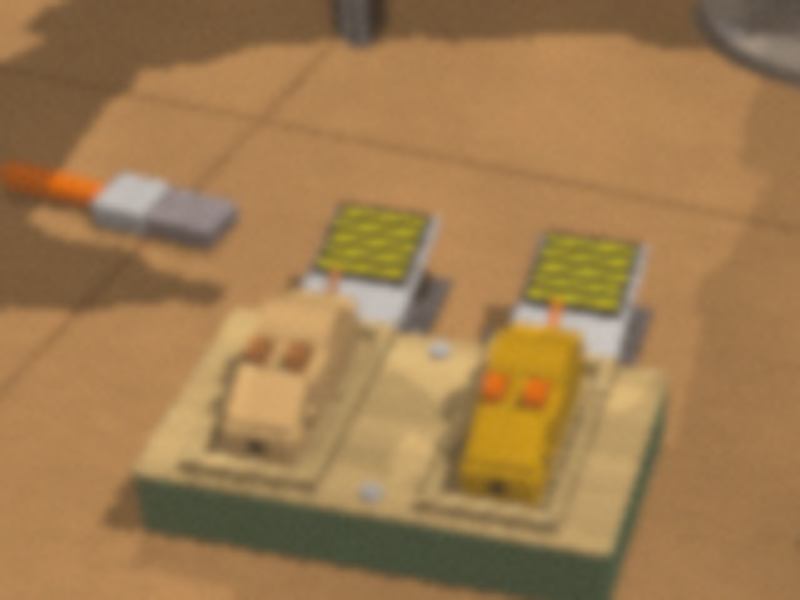

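Both mice sit in their nests, the right pedal at (375,240) is back up like the left, and the gripper is clear of everything.

```bash
python3 -c "
from station import bot
print(bot.hand_in())"
```

```text
the job is handed in; nothing more can be done
None
```

The bare mouse is lying flat in the right nest, nose away from the pedals; I pressed the right pedal to its stop and it sprang back up, the yellow mouse, jars and brush were left alone, and the job is handed in at about 12.5 s (no verdict was returned).

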